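# Return a coil to its place in the tight row of a storage rack

### The arm

A 6-joint arm with a two-finger parallel gripper is mounted at the origin on the work surface. World frame = base frame: x ahead of the robot, y to its left, z up, the work surface at z = 0. Lengths are in m, angles in rad, forces in N, time in s.
With the tool pointing down it reaches from about 0.35 to 0.775 m from the base axis. Payload 5.5 kg.
Tool frame: the origin (TCP) lies midway between the tips of the shut fingers; the grasp point (between the pads) lies 19 mm behind it; z points along the fingers, y is the line along which they close (so a half turn about z gives the same grasp; the last joint's range is limited). The gripper opens to 85 mm and grips with 20 to 120 N. Pads are 22 mm wide; open, the fingers measure 114 mm over their backs; the gripper's body (76 mm by 85 mm) begins 54 mm behind the grasp point. The pads swing forward as they close: fully open they stand 13 mm farther back than shut.
Start: joints at [-1.455, 0.313, 0.046, 1.304, 0, 1.431], TCP at [0.145, -0.556, 0.231] pointing down, gripper open.
Joint ranges: [-2.76, 2.76], [-0.86, 1.69], [-1.03, 1.26], [-2.2, 2.34], [-1.47, 1.5], [-3.14, 3.14]. Speed limits (rad/s): [2.57, 2.57, 3.14, 3.14, 3.14, 3.14].

### API

Orientations are given as [roll, pitch, yaw] about the fixed x, y, z axes, in that order (R = Rz(yaw) Ry(pitch) Rx(roll)).
In Python, from cell import robot gives the robot as it stands. The module is installed in compiled form; this text tells all that it offers.
- The arm moves only by the shell command python3 -m jog 'ROWS'. ROWS is JSON, a list that holds one entry, the list of rows, each a list of 5 numbers: the shift along the tool's x, y, z in cm, then the turn about the tool's z in rad, then the opening, from 0 (shut) to 1 (fully open). A call has 1 to 5 rows; each row shifts and turns the commanded pose from where the row before left it, along the tool's axes as they then stand; what a row does not reach is not made up. A row lasts 1/8 s, in which the tool goes at most 62.5 mm and 10.7 degrees, less where a joint would pass 70% of its speed; a pose out of reach is approached as far as the arm can. A call with a gripper value outside its range is refused whole. The fingers move at their own pace and stop on an object; the grip force is fixed at half the most. Time passes only in rows, so rows that do not move let the fingers close. It gives the time, the measured TCP pose, the force, the opening and the grip force at its end, in the units of the state.
- robot.read_state(): the state, without advancing time (a new reading comes with each control period).
- robot.read_camera(name): name is "scene" or "top"; returns a dict with "image" (480x640x3 uint8, red, green, blue), "fx", "fy", "cx", "cy" (pixels), "dist" ([k1, k2, p1, p2, k3] as OpenCV has them; the pictures are not rectified), "cam_to_world" (4x4, takes a point from camera to world coordinates). Camera axes: x right, y up, looking along -z (the intrinsics and any distortion apply to the point x, -y, -z); pixel columns grow to the right and rows downward; lengths in m; the calibration is good to about 2 mm. A picture is of the moment at which its call begins. There is no depth.
- robot.finish_job(): hands the job in; it is judged then, once.
Trained networks look in a picture, given as the dict that the camera call returned (one of the last four; its "shot" number tells which), for a name from the list of things; names that differ only in an ending like _2 or _b are one class to them, and where a whole thing is asked for, a point or a joint stands for the part that bears it (a point fixed in the world has none). Each returns a list of dicts, best first, with "confidence" (0 to 1); they miss things now and then, are a little off and sometimes report something else, mostly with a low value. They report only what shows in the picture. A call takes as long as a camera call.
- robot.find_in(picture, thing): "point" ([column, row] in pixels, amid what is visible of it).
- robot.mark_of(picture, thing): "point" ([column, row] in pixels: a listed point, or the origin of a listed thing).
The state is a dict: "time_s": time; "q": joint angles; "dq": joint speeds; "effort": joint torques, N m; "position": TCP position; "eef_rot": TCP orientation; "wrist_force": force on the tool from outside, world axes, zero at the start; "torque": the same for the moment, N m; "opening": opening from 0.0 (shut) to 1.0 (fully open); "gripper_force": force on a finger pad.
Only numpy, scipy, OpenCV 4.12 (cv2) and the standard library are available. Lean on these libraries where they do the work, as an engineer would, in place of code of your own. Each camera call takes 0.05 s, during which the arm holds its last target. There are 200 camera calls.

### The job

Put the loose coil back in the rack, in the middle of the row with two coils on each side: first nudge the standing pairs apart along the rack, each until you feel it come up against its end plate, so that the gap takes the coil, then lower the coil upright into the gap, do not drop it, until it stands fully home on the rack's floor in line with the others, and let go. The bobbins are brittle, so push only gently, coil against coil (well under 20 N), and keep the four coils of the row standing in the rack. Leave the other things on the bench where they are.

Things in the scene. Friction and masses are not known exactly. Their poses are not given: they have to be found in the camera images.
- rack: fixed storage rack: wooden board 92 (x) x 356 (y) mm, its floor 12 mm above the bench, a rail along each long side rising 10 mm above the floor, 68 mm between rails. Origin: under the board's centre at bench height; y along the row, x across, z up. A steel end plate 56 mm high stands at each end of the row, clamped in adjustable, unmeasured places: where the row stops must be felt
- left_inner: row coil just left (+y of the rack) of the middle gap, loose on the rack floor. Two flanges 64 x 64 mm, 4 mm thick, 46 mm over their outer faces, 38 mm between; winding 54 x 54 mm between them. About 0.2 kg. Origin: centre of underside; z up (64 mm tall), y along its bore and the row, x across. Can be pinched across x on the winding (54 mm), fingers between the flanges
- right_inner: row coil just right (-y of the rack) of the middle gap; same coil, origin and axes as left_inner. At the start 2 to 36 mm are free between left_inner and right_inner; with both pairs pushed right up to the end plates the gap is 3 to 4 mm wider than a coil
- left_outer: row coil between left_inner and the left end plate; same coil, origin and axes as left_inner. about 1 to 3 mm from left_inner and 6 to 21 mm from its end plate at the start. Slid along the floor, a pair of coils drags with about 1 to 6 N; at the end plate the force rises steeply
- right_outer: row coil between right_inner and the right end plate; same coil, origin and axes as left_inner. about 1 to 3 mm from right_inner and 6 to 21 mm from its end plate at the start
- coil: the loose coil to put away: same kind, size, origin and axes as left_inner, standing on its flange edges on the bench to the left or right of the rack, bore level
- big_coil: bystander: larger coil, flanges 74 mm square, 68 mm long, on the bench on the other side of the rack from the loose coil; does not belong in the rack. Origin: centre of underside
- needle_stand: bystander: compass needle on a turned wooden stand, 120 mm high, needle 136 mm long, beyond the rack. Origin: centre of its foot
- iron_yoke: bystander: U-shaped iron core, 28 x 100 x 68 mm high, beyond the rack. Origin: centre of underside
- pin_box: bystander: small clear box of pins, 70 x 90 x 25 mm, beyond the rack. Origin: centre of underside
- bar_magnet: bystander: bar magnet 75 x 20 x 14 mm between the robot and the rack. Origin: centre of underside
- plot_compass: bystander: brass plotting compass, a disc 40 mm across and 9 mm high, between the robot and the rack. Origin: centre of underside

How it is judged:
On the way, in this order (a step that is already met when the one before it is completed fails the run):
1. the two inner coils have been slid apart along the rack until the gap between them can take the coil (their centres more than 91.5 mm apart) (horizontal distance between left_inner and right_inner above 0.0915 m and z of each of left_inner, right_inner, left_outer, right_outer in the frame of rack below 0.015 m and angle between each of left_inner, right_inner, left_outer, right_outer's own z axis and vertical below 0.06 rad), for 0.2 s.
2. the loose coil stands on the rack's floor between them (horizontal distance between left_inner and right_inner above 0.0915 m and horizontal distance between coil and left_inner below 0.053 m and horizontal distance between coil and right_inner below 0.053 m and z of coil in the frame of rack below 0.015 m and x of coil in the frame of rack between -0.005 and 0.005 m and angle between coil's own z axis and vertical below 0.06 rad and angle between the y axis of coil and the y axis of rack, either way round below 0.08 rad), for 0.2 s.
At the end, for the whole second after the job is handed in: The coil stands between left_inner and right_inner (centres within 53 mm of it, over 91.5 mm apart), within 5 mm of the rack's centre line and 0.08 rad of its direction; all five coils within 3 mm of the rack's floor, upright within 0.06 rad, at rest (all of step 2 and z of each of left_inner, right_inner, left_outer, right_outer in the frame of rack below 0.015 m and angle between each of left_inner, right_inner, left_outer, right_outer's own z axis and vertical below 0.06 rad and linear speed of each of coil, left_inner, right_inner, left_outer, right_outer below 0.02 m/s); the robot touches nothing.
It fails at once if two coils of the row were pressed together with more than 25 N (contact force between left_inner and left_outer above 25 N or contact force between right_inner and right_outer above 25 N).
It fails at once if the coil was pressed on a neighbour with more than 25 N (contact force between coil and left_inner above 25 N or contact force between coil and right_inner above 25 N or contact force between coil and left_outer above 25 N or contact force between coil and right_outer above 25 N).
It fails at once if a coil of the row was lifted more than 15 mm off the rack's floor or tipped beyond 0.35 rad (z of any of left_inner, right_inner, left_outer, right_outer in the frame of rack above 0.027 m or angle between any of left_inner, right_inner, left_outer, right_outer's own z axis and vertical above 0.35 rad).
It fails at once if the coil was dropped into the rack (moving faster than 0.4 m/s while within 50 mm of its floor) (z of coil in the frame of rack below 0.062 m and horizontal distance between coil and rack below 0.06 m and linear speed of coil above 0.4 m/s).
It fails at once if another thing on the bench was moved more than 15 mm (distance of any of big_coil, needle_stand, iron_yoke, pin_box, bar_magnet, plot_compass from where it was at the start of the episode above 0.015 m).
It also fails if it takes over 67 s, if anything falls off the work surface, if the arm or the gripper's body presses on something with over 40 N, if the wrist force passes 120 N, or if a joint passes its speed limit or range.

## Working session

There is one attempt and no reset: what is moved stays moved. The work goes in short steps, Python scripts to look and compute and a shell command to move; the robot and the scene stay as the last step left them, time stands still between calls to the robot, and variables do not carry over. Pictures are saved under pics/ and viewed, at most 10 in all, crops included, and the job is handed in when it is done.

```bash
mkdir -p pics
cat > h.py <<'E'
import numpy as np, cv2
from cell import robot
def ray(p,uv):
    K=np.array([[p["fx"],0,p["cx"]],[0,p["fy"],p["cy"]],[0,0,1]])
    u=cv2.undistortPoints(np.array([[uv]],float),K,np.array(p["dist"],float))[0,0]
    T=np.array(p["cam_to_world"]); d=T[:3,:3]@np.array([u[0],-u[1],-1.0])
    return T[:3,3],d/np.linalg.norm(d)
def atz(p,uv,z):
    o,d=ray(p,uv); return o+d*(z-o[2])/d[2]
def tri(a,ua,b,ub):
    A=np.zeros((3,3));y=np.zeros(3)
    for p,u in((a,ua),(b,ub)):
        o,d=ray(p,u);M=np.eye(3)-np.outer(d,d);A+=M;y+=M@o
    return np.linalg.solve(A,y)
def proj(p,X):
    T=np.array(p["cam_to_world"]);c=T[:3,:3].T@(np.array(X)-T[:3,3]);c=c*[1,-1,-1]
    K=np.array([[p["fx"],0,p["cx"]],[0,p["fy"],p["cy"]],[0,0,1]])
    return cv2.projectPoints(c.reshape(1,3),np.zeros(3),np.zeros(3),K,np.array(p["dist"],float))[0][0,0]
def save(p,n): cv2.imwrite(f"pics/{n}.png",p["image"][:,:,::-1])
E
python3 - <<'E'
from h import *
np.set_printoptions(precision=4,suppress=True)
s=robot.read_camera("scene");t=robot.read_camera("top")
save(s,"s0");save(t,"t0")
print(np.array(s["cam_to_world"]),np.array(t["cam_to_world"]),t["fx"])
for n in "rack left_inner right_inner left_outer right_outer coil big_coil needle_stand iron_yoke pin_box bar_magnet plot_compass".split():
    a=robot.mark_of(s,n);b=robot.mark_of(t,n)
    print(n,[(np.round(x["point"]),round(x["confidence"],2)) for x in a[:2]],[(np.round(x["point"]),round(x["confidence"],2)) for x in b[:2]])
    if a and b: print("   ",tri(s,a[0]["point"],t,b[0]["point"]),"top@0",atz(t,b[0]["point"],0.0))
st=robot.read_state();print(st["position"],st["eef_rot"],st["wrist_force"],st["time_s"])
E
```

```text
[[-0.5853 -0.6671  0.4609  1.2112]
 [ 0.8107 -0.4926  0.3165  0.4164]
 [ 0.0159  0.5589  0.8291  1.189 ]
 [ 0.      0.      0.      1.    ]] [[ 0.0106  0.9998 -0.0188  0.538 ]
 [-0.9998  0.0103 -0.0189 -0.0256]
 [-0.0187  0.019   0.9996  0.859 ]
 [ 0.      0.      0.      1.    ]] 450.5790603167397
rack [(array([326., 257.]), 0.88)] [(array([317., 224.]), 0.92)]
    [ 0.5813 -0.0052  0.0069] top@0 [ 0.5844 -0.0094  0.    ]
left_inner [(array([330., 259.]), 0.63)] [(array([306., 227.]), 0.88)]
    [0.5781 0.0105 0.0053] top@0 [0.5781 0.0112 0.    ]
right_inner [(array([312., 244.]), 0.57)] [(array([279., 230.]), 0.63), (array([338., 134.]), 0.63)]
    [0.5949 0.021  0.1067] top@0 [0.5724 0.0639 0.    ]
left_outer [(array([348., 268.]), 0.93)] [(array([279., 232.]), 0.7)]
    [0.5701 0.0598 0.0063] top@0 [0.5682 0.0635 0.    ]
right_outer [(array([296., 239.]), 0.76), (array([212., 261.]), 0.5)] [(array([358., 224.]), 0.68)]
    [ 0.5836 -0.0855  0.0123] top@0 [ 0.5853 -0.0882  0.    ]
coil [(array([476., 290.]), 0.84)] [(array([148., 291.]), 0.86)]
    [0.4509 0.3155 0.0024] top@0 [0.4522 0.3145 0.    ]
big_coil [(array([248., 171.]), 0.97), (array([326., 254.]), 0.66)] [(array([480., 272.]), 0.85), (array([147., 292.]), 0.19)]
    [ 0.495  -0.3073  0.0172] top@0 [ 0.4962 -0.3181  0.    ]
needle_stand [(array([345., 365.]), 0.85)] [(array([218., 133.]), 0.83)]
    [ 0.7619  0.1824 -0.0096] top@0 [0.7579 0.1823 0.    ]
iron_yoke [(array([261., 300.]), 0.79)] [(array([340., 135.]), 0.62)]
    [ 0.7535 -0.0506  0.0053] top@0 [ 0.7551 -0.0512  0.    ]
pin_box [] [(array([429., 143.]), 0.82)]
bar_magnet [(array([395., 217.]), 0.52)] [(array([272., 330.]), 0.71), (array([428., 141.]), 0.56)]
    [0.3861 0.069  0.0083] top@0 [0.3818 0.0734 0.    ]
plot_compass [] [(array([366., 333.]), 0.8)]
[ 0.1455 -0.5563  0.2313] [3.1415 0.     0.2558] [1.0041 0.4121 0.5122] 1.3
```

View pics/t0.png

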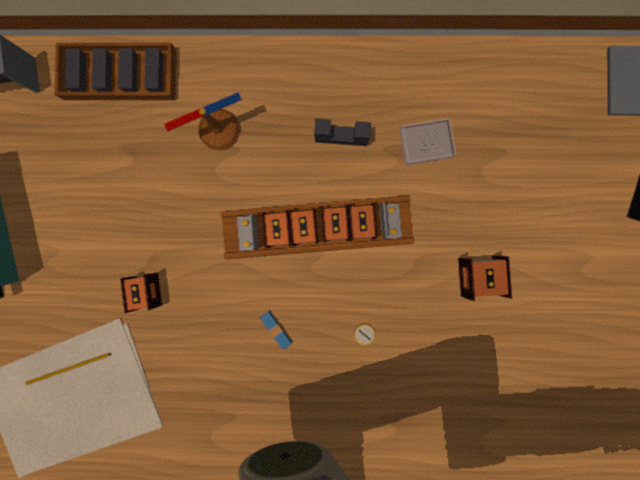

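View pics/s0.png

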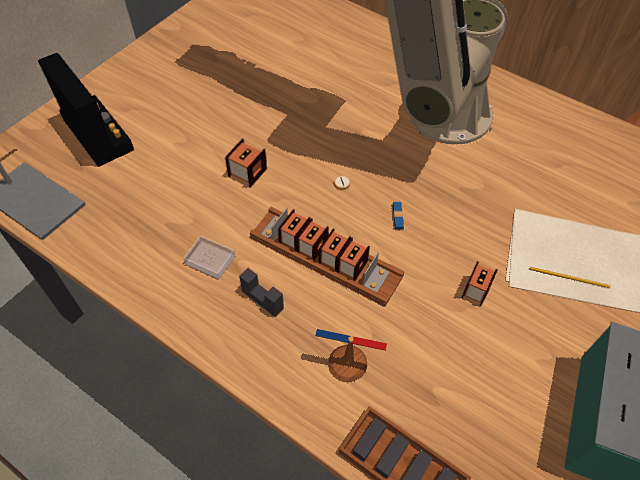

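The top view shows the rack row: coil tops at about (276,229), (303,227), (336,223) and (364,222), with end plates at (247,232) and (392,220). The loose coil is at (137,293), far left, and the big coil at (490,277). The scene view agrees, with the loose coil at (480,283). Next I refine the coil poses by colour segmentation.

```bash
cat >> h.py <<'E'
def tops(p,z=0.059,amin=150):
    hsv=cv2.cvtColor(p["image"],cv2.COLOR_RGB2HSV)
    m=cv2.inRange(hsv,(3,150,110),(11,255,255)); m=cv2.morphologyEx(m,cv2.MORPH_CLOSE,np.ones((5,5)))
    out=[]
    for c in cv2.findContours(m,cv2.RETR_EXTERNAL,cv2.CHAIN_APPROX_NONE)[0]:
        if cv2.contourArea(c)<amin: continue
        r=cv2.minAreaRect(c); b=cv2.boxPoints(r)
        w=np.array([atz(p,q,z)[:2] for q in b]); e1=w[1]-w[0];e2=w[2]-w[1]
        l=e1 if np.linalg.norm(e1)<np.linalg.norm(e2) else e2
        if l[1]<0:l=-l
        out.append((np.round(r[0],1),np.round(w.mean(0),4),np.round([np.linalg.norm(e1),np.linalg.norm(e2)],4),round(np.arctan2(-l[0],l[1]),3)))
    return out,m
E
python3 - <<'E'
from h import *
t=robot.read_camera("top")
o,m=tops(t)
for x in o: print(*x)
a=t["image"][185:265,215:420];b=t["image"][260:320,110:170]
A=cv2.resize(a,None,fx=3.9,fy=3.9,interpolation=cv2.INTER_CUBIC);B=cv2.resize(b,None,fx=4,fy=4,interpolation=cv2.INTER_CUBIC)
M=cv2.cvtColor(cv2.resize(m[260:320,110:170],None,fx=4,fy=4),cv2.COLOR_GRAY2RGB)
c=np.zeros((560,800,3),np.uint8);c[:A.shape[0],:A.shape[1]]=A;c[320:560,:240]=B;c[320:560,300:540]=M
cv2.imwrite("pics/c1.png",c[:,:,::-1])
for uv in ((223,211),(410,196.5),(413,243),(225,258)): print(atz(t,uv,0.022)[:2])
E
```

```text
[135.1 293.4] [0.4534 0.3137] [0.036 0.054] 0.144
[489.8 278.1] [ 0.4883 -0.3159] [0.0582 0.0612] 0.094
[303. 228.] [0.5733 0.0145] [0.0388 0.0617] 0.104
[276.2 228.5] [0.572  0.0623] [0.0383 0.0679] 0.1
[335.2 222.9] [ 0.5829 -0.0426] [0.0389 0.0683] 0.071
[362.3 219.3] [ 0.5898 -0.0906] [0.0388 0.064 ] 0.086
[182.3 119.7] [0.7659 0.2339] [0.0704 0.0169] -1.166
[0.60524277 0.16631425]
[ 0.63535133 -0.18160262]
[ 0.5491437  -0.18770898]
[0.51753156 0.16128144]
```

View pics/c1.png

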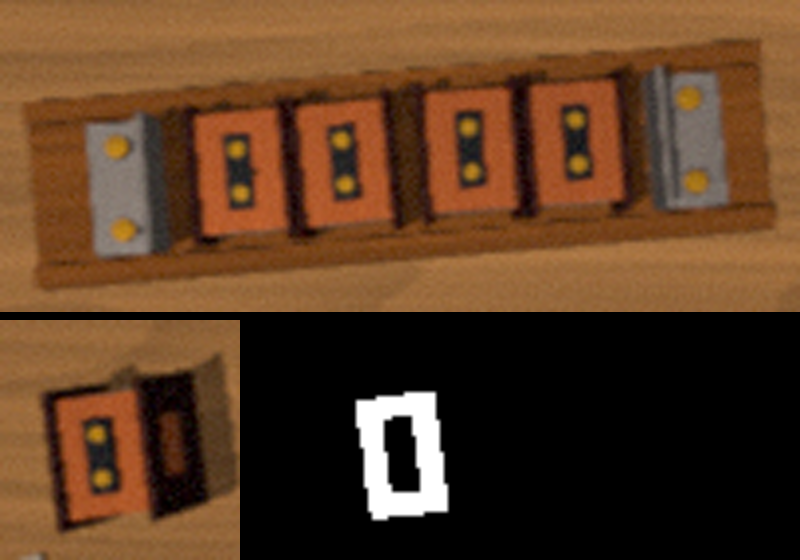

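The crop shows clean coil tops with two yellow screws each. The gap between the inner coils is about 12 mm, and the outer coils are clear of the plates. The orange mask leaks into the rail, so I'll use the screws and also triangulate their height.

```bash
cat >> h.py <<'E'
def screws(p):
    hsv=cv2.cvtColor(p["image"],cv2.COLOR_RGB2HSV)
    m=cv2.inRange(hsv,(18,190,120),(32,255,255))
    n,l,s,c=cv2.connectedComponentsWithStats(m)
    o=[]
    for i in range(1,n):
        if 4<=s[i,4]<60:
            ys,xs=np.where(l==i);w=hsv[ys,xs,2].astype(float);o.append((np.average(xs,weights=w),np.average(ys,weights=w)))
    return np.array(o)
E
python3 - <<'E'
from h import *
np.set_printoptions(precision=4,suppress=True)
t=robot.read_camera("top");s=robot.read_camera("scene")
a=screws(t);b=screws(s)
print(np.round(a,1).tolist());print(np.round(b,1).tolist())
for q in a:
    w=atz(t,q,0.061); best=None
    for r in b:
        X=tri(t,q,s,r);e=np.linalg.norm(proj(t,X)-q)+np.linalg.norm(proj(s,X)-r)
        if 0.0<X[2]<0.1 and (best is None or e<best[0]): best=(e,X)
    print(np.round(q,1),w[:2],best)
E
```

```text
[[201.9, 110.9], [391.0, 209.8], [362.0, 215.0], [334.7, 217.2], [302.1, 220.4], [244.8, 222.4], [275.3, 222.9], [362.9, 226.5], [335.5, 228.5], [393.1, 231.1], [303.2, 231.8], [276.3, 234.2], [246.3, 243.6], [489.8, 272.4], [490.5, 283.8], [133.8, 288.0], [135.1, 299.2], [366.5, 324.3]]
[]
[201.9 110.9] [0.7814 0.1981] None
[391.  209.8] [ 0.6069 -0.141 ] None
[362. 215.] [ 0.5972 -0.0899] None
[334.7 217.2] [ 0.5929 -0.0415] None
[302.1 220.4] [0.5867 0.0162] None
[244.8 222.4] [0.5821 0.1181] None
[275.3 222.9] [0.5817 0.0637] None
[362.9 226.5] [ 0.5769 -0.0915] None
[335.5 228.5] [ 0.5729 -0.0432] None
[393.1 231.1] [ 0.5693 -0.1449] None
[303.2 231.8] [0.5664 0.0141] None
[276.3 234.2] [0.5617 0.0617] None
[246.3 243.6] [0.5445 0.1149] None
[489.8 272.4] [ 0.4983 -0.3152] None
[490.5 283.8] [ 0.4783 -0.3166] None
[133.8 288. ] [0.4631 0.3153] None
[135.1 299.2] [0.4433 0.3125] None
[366.5 324.3] [ 0.4044 -0.0995] None
```

```bash
cat > go.py <<'E'
# usage: go.py x y z yaw  -> remaining shift in tool axes (cm) with turn
import sys; from h import *
st=robot.read_state();p=np.array(st["position"]);r=st["eef_rot"]
from scipy.spatial.transform import Rotation as R
M=R.from_euler("xyz",r).as_matrix()
X=np.array([float(v) for v in sys.argv[1:4]]);yaw=float(sys.argv[4])
print("t",st["time_s"],"pos",p.round(4),"rpy",np.round(r,3),"F",np.round(st["wrist_force"],1),"op",round(st["opening"],2),"gf",round(st["gripper_force"],1))
print("shift cm",np.round(M.T@(X-p)*100,2),"turn(tool z)",round(-(yaw-r[2]),3))
E
python3 -m jog '[[[5,-3.5,0,0,1],[5,-3.5,0,0,1],[5,-3.5,0,0,1],[5,-3.5,0,0,1],[5,-3.5,0,0,1]]]'
python3 -m jog '[[[5,-3.5,0,0,1],[5,-3.5,0,0,1],[5,-3.5,0,0,1],[5,-3.5,0,0,1],[5,-3.5,0,0,1]]]'
python3 -m jog '[[[0,0,0,-0.17,1],[0,0,0,-0.17,1],[0,0,0,-0.17,1],[0,0,0,-0.17,1]]]'
python3 -m jog '[[[0,0,0,-0.17,1],[0,0,0,-0.17,1],[0,0,0,-0.17,1],[0,0,0,-0.17,1],[0,0,0,0,1]]]'
python3 go.py 0.5829 -0.0424 0.13 1.664
```

```text
time_s: 2.08
position: [0.3441, -0.3223, 0.2316]
eef_rot: [3.141, -0.0, 0.255]
wrist_force: [0.7, -1.0, 0.5]
opening: 0.998
gripper_force: 0.0
time_s: 2.7
position: [0.5419, -0.0895, 0.2316]
eef_rot: [3.141, -0.001, 0.256]
wrist_force: [0.0, -0.9, 0.9]
opening: 0.997
gripper_force: 0.0
time_s: 3.2
position: [0.5407, -0.091, 0.2313]
eef_rot: [3.142, 0.0, 0.942]
wrist_force: [-0.2, 0.6, 0.3]
opening: 1.0
gripper_force: 0.0
time_s: 3.82
position: [0.5407, -0.0912, 0.2313]
eef_rot: [3.142, 0.0, 1.614]
wrist_force: [-0.8, 1.3, -0.1]
opening: 0.997
gripper_force: 0.0
t 3.825 pos [ 0.5407 -0.0912  0.2313] rpy [3.142 0.    1.614] F [-0.8  1.3 -0.1] op 1.0 gf 0.0
shift cm [ 4.7   4.43 10.13] turn(tool z) -0.05
```

```bash
python3 -m jog '[[[0,0,0,-0.05,1],[4.4,4.2,5,0,1],[0,0,5,0,1],[0,0,0,0,1]]]'
python3 go.py 0.5822 -0.0422 0.03 1.664
python3 - <<'E'
from h import *
t=robot.read_camera("top");s=robot.read_camera("scene")
A=cv2.resize(t["image"][150:300,215:415],None,fx=2,fy=2);B=cv2.resize(s["image"][150:320,220:420],None,fx=2,fy=2)
c=np.zeros((340,800,3),np.uint8);c[:300,:400]=A;c[:,400:]=B
cv2.imwrite("pics/c2.png",c[:,:,::-1])
E
```

```text
time_s: 4.32
position: [0.5672, -0.0521, 0.1377]
eef_rot: [-3.133, -0.003, 1.664]
wrist_force: [-0.9, 0.4, 0.4]
opening: 0.997
gripper_force: 0.0
t 4.325 pos [ 0.5672 -0.0521  0.1377] rpy [-3.133e+00 -3.000e-03  1.664e+00] F [-0.9  0.4  0.4] op 1.0 gf 0.0
shift cm [ 0.82  1.68 10.76] turn(tool z) -0.0
```

View pics/c2.png

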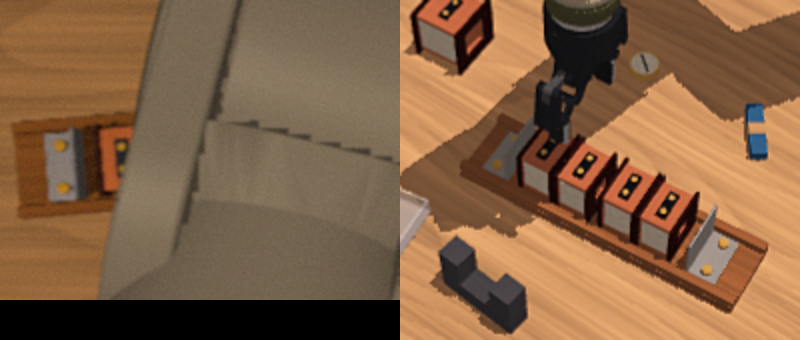

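The arm blocks the top view. The scene view shows the gripper short of the target, since that row was clipped. I'll correct that and then descend.

```bash
python3 -m jog '[[[0.8,1.7,0,0,1],[0,0,0,0,1],[0,0,0,0,1]]]'
python3 go.py 0.5822 -0.0422 0.03 1.664
python3 - <<'E'
from h import *
s=robot.read_camera("scene")
# project predicted finger tips (opening 85, tips 13 back of TCP) and RI top centre
st=robot.read_state();p=np.array(st["position"]);y=st["eef_rot"][2]
im=s["image"].copy()
for v in (-0.05,0.05):
    q=proj(s,p+[np.sin(y)*v,-np.cos(y)*v,0.013]);cv2.circle(im,tuple(int(k) for k in q),1,(0,255,0),-1)
q=proj(s,[.5822,-.0422,.073]);cv2.circle(im,tuple(int(k) for k in q),1,(255,0,255),-1)
B=cv2.resize(im[180:310,230:390],None,fx=5,fy=4.6,interpolation=cv2.INTER_CUBIC)
cv2.imwrite("pics/c3.png",B[:,:,::-1])
E
```

```text
time_s: 4.8
position: [0.5872, -0.0444, 0.1433]
eef_rot: [3.139, 0.001, 1.665]
wrist_force: [0.3, 0.7, 0.6]
opening: 1.001
gripper_force: 0.0
t 4.8 pos [ 0.5872 -0.0444  0.1433] rpy [3.139e+00 1.000e-03 1.665e+00] F [0.3 0.7 0.6] op 1.0 gf 0.0
shift cm [ 0.27 -0.51 11.33] turn(tool z) 0.001
```

View pics/c3.png

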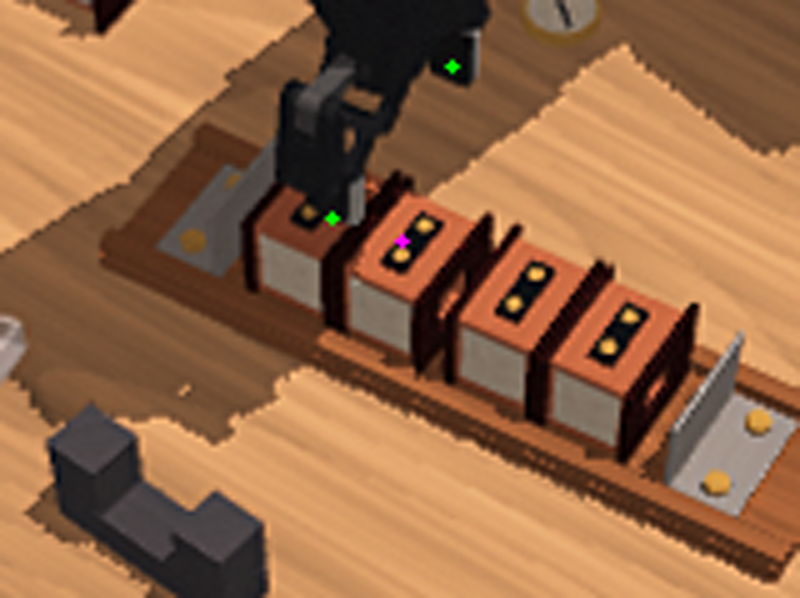

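The projected RI centre (403,242) and the seen terminal centre (413,240) agree within about 3 mm, well inside the ±8 mm finger clearance. I'll descend.

```bash
python3 -m jog '[[[0.4,-0.5,0,0,1],[0,0,3.5,0,1],[0,0,2,0,1],[0,0,0,0,1]]]'
python3 go.py 0.5822 -0.041 0.03 1.664
```

```text
time_s: 5.35
position: [0.5792, -0.0398, 0.0851]
eef_rot: [-3.138, -0.001, 1.666]
wrist_force: [0.2, -0.7, -0.7]
opening: 1.001
gripper_force: 0.0
t 5.35 pos [ 0.5792 -0.0398  0.0851] rpy [-3.138e+00 -1.000e-03  1.666e+00] F [ 0.2 -0.7 -0.7] op 1.0 gf 0.0
shift cm [-0.15  0.31  5.51] turn(tool z) 0.002
```

```bash
python3 -m jog '[[[-0.1,0.3,0,0,1],[0,0,2,0,1],[0,0,2,0,1],[0,0,1.5,0,1],[0,0,0,0,1]]]'
python3 -m jog '[[[0,0,0,0,1],[0,0,0,0,1]]]'
python3 go.py 0.5822 -0.041 0.03 1.664
```

```text
time_s: 5.98
position: [0.584, -0.0409, 0.0311]
eef_rot: [-3.14, -0.0, 1.666]
wrist_force: [-0.3, -1.0, -0.0]
opening: 1.003
gripper_force: 0.0
time_s: 6.22
position: [0.5852, -0.0411, 0.0326]
eef_rot: [3.14, 0.001, 1.666]
wrist_force: [0.8, 0.7, -0.4]
opening: 0.996
gripper_force: 0.0
t 6.225 pos [ 0.5852 -0.0411  0.0326] rpy [3.140e+00 1.000e-03 1.666e+00] F [ 0.8  0.7 -0.4] op 1.0 gf 0.0
shift cm [ 0.04 -0.3   0.26] turn(tool z) 0.002
```

```bash
python3 -m jog '[[[0,-0.2,0.2,0,1],[0,0,0,0,0.6],[0,0,0,0,0.6],[0,0,0,0,0.6]]]'
python3 -m jog '[[[0,0,0,0,0.6],[0,0,0,0,0.6],[0,0,0,0,0.6]]]'
```

```text
time_s: 6.72
position: [0.5817, -0.0413, 0.0298]
eef_rot: [-3.14, 0.0, 1.666]
wrist_force: [-3.9, -1.4, 4.6]
opening: 0.625
gripper_force: 64.1
time_s: 7.1
position: [0.5817, -0.0413, 0.0299]
eef_rot: [-3.14, 0.0, 1.666]
wrist_force: [-4.1, -1.2, 5.2]
opening: 0.626
gripper_force: 64.1
```

```bash
python3 -m jog '[[[0,-0.1,-0.05,0,0.6],[0,0,0,0,0.6]]]'
python3 -m jog '[[[-0.1,0,0,0,0.6],[-0.1,0,0,0,0.6],[-0.1,0,0,0,0.6]]]'
python3 -m jog '[[[-0.1,0,0,0,0.6],[-0.1,0,0,0,0.6]]]'
```

```text
time_s: 7.35
position: [0.5815, -0.0411, 0.0298]
eef_rot: [3.142, -0.0, 1.666]
wrist_force: [-0.5, 0.2, 0.0]
opening: 0.629
gripper_force: 63.7
time_s: 7.72
position: [0.5817, -0.0439, 0.0299]
eef_rot: [-3.141, -0.001, 1.666]
wrist_force: [-1.1, 0.7, -2.3]
opening: 0.625
gripper_force: 63.7
time_s: 7.98
position: [0.5817, -0.0462, 0.0299]
eef_rot: [-3.141, -0.0, 1.666]
wrist_force: [0.1, 1.2, -2.8]
opening: 0.623
gripper_force: 63.6
```

```bash
python3 -m jog '[[[-0.1,0,0.02,0,0.6],[-0.1,0,0.02,0,0.6]]]'
```

```text
time_s: 8.22
position: [0.5822, -0.0481, 0.0298]
eef_rot: [3.141, -0.0, 1.666]
wrist_force: [0.3, 3.1, 0.8]
opening: 0.623
gripper_force: 63.5
```

```bash
python3 -m jog '[[[-0.1,0,0,0,0.6],[-0.05,0,0,0,0.6]]]'
```

```text
time_s: 8.48
position: [0.5824, -0.0497, 0.0299]
eef_rot: [3.141, 0.0, 1.666]
wrist_force: [-0.3, 2.7, -0.8]
opening: 0.618
gripper_force: 63.5
```

```bash
python3 -m jog '[[[-0.1,0,0,0,0.6],[0,0,0,0,0.6]]]'
```

```text
time_s: 8.72
position: [0.5825, -0.0508, 0.0298]
eef_rot: [3.141, 0.0, 1.666]
wrist_force: [-0.4, 1.9, 0.1]
opening: 0.625
gripper_force: 63.5
```

```bash
python3 -m jog '[[[-0.1,0,0,0,0.6],[-0.05,0,0,0,0.6]]]'
```

```text
time_s: 8.98
position: [0.5826, -0.0521, 0.0298]
eef_rot: [3.141, -0.0, 1.666]
wrist_force: [0.4, 3.5, 1.2]
opening: 0.627
gripper_force: 63.5
```

```bash
python3 -m jog '[[[-0.1,0,0,0,0.6],[-0.05,0,0,0,0.6]]]'
```

```text
time_s: 9.22
position: [0.5828, -0.0536, 0.0298]
eef_rot: [3.141, -0.0, 1.666]
wrist_force: [-0.2, 2.9, 1.2]
opening: 0.624
gripper_force: 63.6
```

```bash
python3 -m jog '[[[-0.1,0,0,0,0.6],[-0.05,0,0,0,0.6]]]'
```

```text
time_s: 9.48
position: [0.5829, -0.0552, 0.0298]
eef_rot: [3.141, -0.0, 1.666]
wrist_force: [-0.7, 3.6, 1.7]
opening: 0.626
gripper_force: 63.8
```

```bash
python3 -m jog '[[[-0.1,0,0,0,0.6],[-0.05,0,0,0,0.6]]]'
```

```text
time_s: 9.72
position: [0.583, -0.0566, 0.0298]
eef_rot: [3.141, -0.0, 1.666]
wrist_force: [-0.5, 4.3, 1.9]
opening: 0.624
gripper_force: 63.8
```

```bash
python3 -m jog '[[[-0.1,0,0,0,0.6],[0,0,0,0,0.6]]]'
```

```text
time_s: 9.98
position: [0.5831, -0.0578, 0.0298]
eef_rot: [3.141, 0.0, 1.666]
wrist_force: [-0.1, 3.5, 3.4]
opening: 0.624
gripper_force: 64.0
```

```bash
python3 -m jog '[[[-0.1,0,-0.02,0,0.6],[-0.05,0,0,0,0.6]]]'
```

```text
time_s: 10.22
position: [0.5831, -0.0587, 0.0298]
eef_rot: [3.142, -0.001, 1.666]
wrist_force: [-0.2, 6.8, 2.4]
opening: 0.626
gripper_force: 63.9
```

```bash
python3 -m jog '[[[-0.1,0,0,0,0.6],[0,0,0,0,0.6]]]'
```

```text
time_s: 10.48
position: [0.5831, -0.0586, 0.0298]
eef_rot: [3.141, -0.003, 1.667]
wrist_force: [-0.7, 8.7, 2.8]
opening: 0.63
gripper_force: 64.1
```

Right pair is at its plate: the tool stopped at y = -0.0587 while the force rose to about 9 N. I'll relax, open, rise and go to the left pair.

```bash
python3 -m jog '[[[0.15,0,0,0,0.6],[0,0,0,0,1],[0,0,0,0,1],[0,0,0,0,1],[0,0,0,0,1]]]'
python3 -m jog '[[[0,0,-3,0,1],[0,0,-4,0,1],[0,0,-1,0,1],[0,0,0,0,1],[0,0,0,0,1]]]'
python3 go.py 0.5760 0.0155 0.03 1.664
```

```text
time_s: 11.1
position: [0.5831, -0.0589, 0.0298]
eef_rot: [-3.141, 0.0, 1.665]
wrist_force: [-0.1, -1.3, -0.2]
opening: 1.002
gripper_force: 0.0
time_s: 11.72
position: [0.5821, -0.0584, 0.1085]
eef_rot: [-3.139, -0.001, 1.666]
wrist_force: [-0.1, 0.1, -0.8]
opening: 1.0
gripper_force: 0.0
t 11.725 pos [ 0.5821 -0.0584  0.1085] rpy [-3.139e+00 -1.000e-03  1.666e+00] F [-0.1  0.1 -0.8] op 1.0 gf 0.0
shift cm [7.41 0.11 7.85] turn(tool z) 0.002
```

```bash
python3 -m jog '[[[3.7,0,0,0,1],[3.7,0.1,0,0,1],[0,0,0,0,1],[0,0,0,0,1]]]'
python3 -m jog '[[[0,0,3,0,1],[0,0,3,0,1],[0,0,1.8,0,1],[0,0,0,0,1],[0,0,0,0,1]]]'
python3 go.py 0.5760 0.0155 0.03 1.664
```

```text
time_s: 12.22
position: [0.5766, 0.015, 0.1089]
eef_rot: [-3.14, 0.0, 1.666]
wrist_force: [0.4, -0.3, 0.1]
opening: 0.996
gripper_force: 0.0
time_s: 12.85
position: [0.5776, 0.0144, 0.0324]
eef_rot: [3.141, 0.0, 1.665]
wrist_force: [0.3, 0.1, 0.4]
opening: 1.004
gripper_force: 0.0
t 12.85 pos [0.5776 0.0144 0.0324] rpy [3.141 0.    1.665] F [0.3 0.1 0.4] op 1.0 gf 0.0
shift cm [ 0.13 -0.15  0.24] turn(tool z) 0.001
```

```bash
python3 -m jog '[[[0.1,-0.1,0.15,0,1],[0,0,0,0,0.6],[0,0,0,0,0.6],[0,0,0,0,0.6],[0,0,0,0,0.6]]]'
python3 -m jog '[[[0,0,-0.03,0,0.6],[0,0,0,0,0.6]]]'
```

```text
time_s: 13.48
position: [0.5762, 0.016, 0.0311]
eef_rot: [3.141, 0.0, 1.666]
wrist_force: [-2.0, 0.1, 5.6]
opening: 0.626
gripper_force: 64.0
time_s: 13.72
position: [0.5763, 0.016, 0.0311]
eef_rot: [3.141, 0.0, 1.666]
wrist_force: [-0.7, -0.4, 5.4]
opening: 0.624
gripper_force: 64.1
```

```bash
python3 -m jog '[[[0.1,-0.03,-0.03,0,0.6],[0.1,0,0,0,0.6],[0.1,0,0,0,0.6],[0.1,0,0,0,0.6],[0,0,0,0,0.6]]]'
```

```text
time_s: 14.35
position: [0.5755, 0.0199, 0.0311]
eef_rot: [3.141, 0.0, 1.666]
wrist_force: [-0.2, -3.4, 3.0]
opening: 0.627
gripper_force: 64.0
```

```bash
python3 -m jog '[[[0.1,0,0,0,0.6],[0.05,0,0,0,0.6]]]'
```

```text
time_s: 14.6
position: [0.5753, 0.0215, 0.0311]
eef_rot: [3.141, 0.0, 1.666]
wrist_force: [1.0, -3.7, 3.0]
opening: 0.624
gripper_force: 64.0
```

```bash
python3 -m jog '[[[0.1,0,0,0,0.6],[0.0,0,0,0,0.6]]]'
```

```text
time_s: 14.85
position: [0.5751, 0.0226, 0.0311]
eef_rot: [3.141, 0.0, 1.666]
wrist_force: [1.8, -2.9, 3.9]
opening: 0.625
gripper_force: 64.1
```

```bash
python3 -m jog '[[[0.1,0.02,0,0,0.6],[0.05,0,0,0,0.6]]]'
```

```text
time_s: 15.1
position: [0.5751, 0.0239, 0.0311]
eef_rot: [-3.142, 0.0, 1.666]
wrist_force: [-0.4, -4.9, 4.9]
opening: 0.63
gripper_force: 64.1
```

```bash
python3 -m jog '[[[0.1,0,0,0,0.6],[0.0,0,0,0,0.6]]]'
```

```text
time_s: 15.35
position: [0.575, 0.0251, 0.0311]
eef_rot: [3.142, 0.0, 1.666]
wrist_force: [-0.2, -4.5, 4.5]
opening: 0.626
gripper_force: 64.1
```

```bash
python3 -m jog '[[[0.1,0,0,0,0.6],[0.0,0,0,0,0.6]]]'
```

```text
time_s: 15.6
position: [0.575, 0.026, 0.031]
eef_rot: [3.141, 0.0, 1.666]
wrist_force: [-0.2, -3.8, 5.8]
opening: 0.626
gripper_force: 64.1
```

```bash
python3 -m jog '[[[0.1,0,-0.03,0,0.6],[0.1,0,0,0,0.6],[0.1,0,0,0,0.6]]]'
```

```text
time_s: 15.98
position: [0.5745, 0.0292, 0.0311]
eef_rot: [-3.141, -0.0, 1.666]
wrist_force: [-0.1, -3.4, 1.8]
opening: 0.626
gripper_force: 64.0
```

```bash
python3 -m jog '[[[0.1,0,0,0,0.6],[0.05,0,0,0,0.6]]]'
```

```text
time_s: 16.23
position: [0.5742, 0.0307, 0.0311]
eef_rot: [-3.141, -0.0, 1.666]
wrist_force: [0.8, -2.3, 1.8]
opening: 0.627
gripper_force: 64.0
```

```bash
python3 -m jog '[[[0.1,0,0,0,0.6],[0.0,0,0,0,0.6]]]'
```

```text
time_s: 16.48
position: [0.5741, 0.0317, 0.0311]
eef_rot: [-3.141, -0.0, 1.666]
wrist_force: [0.0, -1.9, -0.2]
opening: 0.624
gripper_force: 64.0
```

```bash
python3 -m jog '[[[0.1,0,0.01,0,0.6],[0.05,0,0,0,0.6]]]'
```

```text
time_s: 16.73
position: [0.5741, 0.033, 0.0311]
eef_rot: [-3.141, -0.0, 1.666]
wrist_force: [0.5, -3.5, 0.2]
opening: 0.622
gripper_force: 64.0
```

```bash
python3 -m jog '[[[0.1,0,0,0,0.6],[0.0,0,0,0,0.6]]]'
```

```text
time_s: 16.98
position: [0.574, 0.0341, 0.0311]
eef_rot: [-3.141, -0.0, 1.666]
wrist_force: [0.0, -2.5, 0.8]
opening: 0.625
gripper_force: 64.0
```

```bash
python3 -m jog '[[[0.1,0,0,0,0.6],[0.0,0,0,0,0.6]]]'
```

```text
time_s: 17.23
position: [0.574, 0.0351, 0.0311]
eef_rot: [-3.141, -0.0, 1.666]
wrist_force: [0.5, -1.7, 0.6]
opening: 0.627
gripper_force: 63.9
```

```bash
python3 -m jog '[[[0.1,0,0,0,0.6],[0.0,0,0,0,0.6]]]'
```

```text
time_s: 17.48
position: [0.5739, 0.0361, 0.0311]
eef_rot: [-3.141, -0.0, 1.666]
wrist_force: [0.6, -0.4, 0.3]
opening: 0.623
gripper_force: 63.9
```

```bash
python3 -m jog '[[[0.1,0,0,0,0.6],[0.0,0,0,0,0.6]]]'
```

```text
time_s: 17.73
position: [0.5738, 0.0368, 0.0311]
eef_rot: [-3.141, 0.0, 1.666]
wrist_force: [0.5, -3.0, -1.2]
opening: 0.626
gripper_force: 63.6
```

```bash
python3 -m jog '[[[0.1,0,0,0,0.6],[0.0,0,0,0,0.6]]]'
```

```text
time_s: 17.98
position: [0.5738, 0.0368, 0.0311]
eef_rot: [-3.141, 0.002, 1.665]
wrist_force: [-0.4, -6.6, -0.8]
opening: 0.625
gripper_force: 63.6
```

```bash
python3 -m jog '[[[0.05,0,0,0,0.6],[0.0,0,0,0,0.6]]]'
```

```text
time_s: 18.23
position: [0.5738, 0.0368, 0.0311]
eef_rot: [-3.141, 0.003, 1.665]
wrist_force: [-0.2, -8.1, -2.3]
opening: 0.625
gripper_force: 63.6
```

Left pair is at its plate as well: it stopped at y = 0.0368, with 8 N. The tool travelled 95.9 mm between the two stops, which matches the spec. I'll release and move over to the loose coil.

```bash
python3 -m jog '[[[-0.15,0,0,0,0.6],[0,0,0,0,1],[0,0,0,0,1],[0,0,0,0,1],[0,0,0,0,1]]]'
python3 -m jog '[[[0,0,-3,0,1],[0,0,-4,0,1],[0,0,-3,0,1],[0,0,0,0,1],[0,0,0,0,1]]]'
python3 go.py 0.4532 0.3139 0.09 1.713
```

```text
time_s: 18.85
position: [0.5739, 0.0372, 0.0313]
eef_rot: [3.141, -0.0, 1.666]
wrist_force: [-0.2, -0.3, -0.3]
opening: 1.0
gripper_force: 0.0
time_s: 19.48
position: [0.5735, 0.0371, 0.1306]
eef_rot: [-3.141, -0.0, 1.666]
wrist_force: [0.6, 0.3, -0.4]
opening: 1.001
gripper_force: 0.0
t 19.475 pos [0.5735 0.0371 0.1306] rpy [-3.141 -0.     1.666] F [ 0.6  0.3 -0.4] op 1.0 gf 0.0
shift cm [28.7  -9.34  4.07] turn(tool z) -0.047
```

```bash
python3 -m jog '[[[4.8,-1.55,0,0,1],[4.8,-1.55,0,0,1],[4.8,-1.55,0,0,1]]]'
python3 -m jog '[[[4.8,-1.55,0,0,1],[4.8,-1.55,0,0,1],[4.7,-1.6,0,0,1],[0,0,0,-0.047,1],[0,0,0,0,1]]]'
python3 go.py 0.4532 0.3139 0.09 1.713
cat > gap.py <<'E'
from h import *
np.set_printoptions(precision=4,suppress=True)
t=robot.read_camera("top");save(t,"t2")
a=[q for q in screws(t) if 190<q[1]<250 and 255<q[0]<385];a.sort(key=lambda q:q[0])
w=[atz(t,q,0.073)[:2] for q in a]; print(np.array(w))
c=[(w[i]+w[i+1])/2 for i in range(0,len(w),2)];print(np.array(c))
if len(c)==4:
    print("gaps",[np.linalg.norm(c[i+1]-c[i]) for i in range(3)],"mid",(c[1]+c[2])/2,"yaw",np.arctan2((c[0]-c[3])[0]*-1,(c[0]-c[3])[1]))
s=robot.read_camera("scene");save(s,"s2")
E
python3 gap.py
```

```text
time_s: 19.85
position: [0.5122, 0.1768, 0.1295]
eef_rot: [-3.139, 0.0, 1.665]
wrist_force: [0.2, 0.9, -0.6]
opening: 1.001
gripper_force: 0.0
time_s: 20.48
position: [0.4523, 0.3139, 0.1296]
eef_rot: [-3.139, 0.001, 1.714]
wrist_force: [0.0, -0.3, 0.3]
opening: 1.003
gripper_force: 0.0
t 20.475 pos [0.4523 0.3139 0.1296] rpy [-3.139e+00  1.000e-03  1.714e+00] F [ 0.  -0.3  0.3] op 1.0 gf 0.0
shift cm [-0.01  0.1   3.96] turn(tool z) 0.001
[[ 0.5792  0.0822]
 [ 0.5597  0.0802]
 [ 0.585   0.0364]
 [ 0.5652  0.0343]
 [ 0.5944 -0.0586]
 [ 0.5742 -0.0606]
 [ 0.5974 -0.1041]
 [ 0.5774 -0.1062]]
[[ 0.5695  0.0812]
 [ 0.5751  0.0353]
 [ 0.5843 -0.0596]
 [ 0.5874 -0.1052]]
gaps [np.float64(0.04619721213438019), np.float64(0.09540313282568497), np.float64(0.04564743342413249)] mid [ 0.5797 -0.0121] yaw 0.09578295842973542
```

```bash
python3 -m jog '[[[0,0,3,0,1],[0,0,3,0,1],[0,0,3,0,1],[0,0,2.1,0,1],[0,0,0,0,1]]]'
python3 -m jog '[[[0,0,0,0,1],[0,0,0,0,1]]]'
python3 go.py 0.452 0.3139 0.0185 1.713
```

```text
time_s: 21.2
position: [0.4523, 0.3121, 0.0182]
eef_rot: [-3.137, 0.002, 1.711]
wrist_force: [-0.6, 0.4, -0.2]
opening: 1.003
gripper_force: 0.0
time_s: 21.45
position: [0.4546, 0.314, 0.0213]
eef_rot: [3.14, -0.001, 1.712]
wrist_force: [0.7, 1.0, -0.3]
opening: 0.998
gripper_force: 0.0
t 21.45 pos [0.4546 0.314  0.0213] rpy [ 3.140e+00 -1.000e-03  1.712e+00] F [ 0.7  1.  -0.3] op 1.0 gf 0.0
shift cm [ 0.03 -0.26  0.28] turn(tool z) -0.001
```

View pics/t2.png

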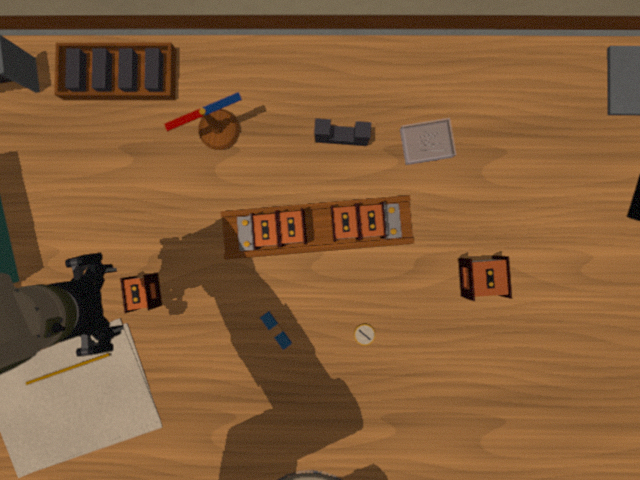

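The row now stands in two pairs with a wide gap between them, about (305–332, 225). The gripper is hovering over the loose coil. One near view of the straddle before closing.

```bash
python3 -m jog '[[[0,-0.2,0.2,0,1],[0,0,0,0,1]]]'
python3 - <<'E'
from h import *
s=robot.read_camera("scene");t=robot.read_camera("top");c=np.zeros((440,800,3),np.uint8)
B=cv2.resize(s["image"][230:330,430:530],None,fx=4,fy=4,interpolation=cv2.INTER_CUBIC);c[:400,:400]=B
B=cv2.resize(t["image"][245:345,80:180],None,fx=4,fy=4,interpolation=cv2.INTER_CUBIC);c[:400,400:]=B
cv2.imwrite("pics/c4.png",c[:,:,::-1])
E
```

```text
time_s: 21.7
position: [0.4514, 0.3135, 0.0184]
eef_rot: [3.141, 0.0, 1.713]
wrist_force: [0.1, 0.3, 1.0]
opening: 1.002
gripper_force: 0.0
```

View pics/c4.png

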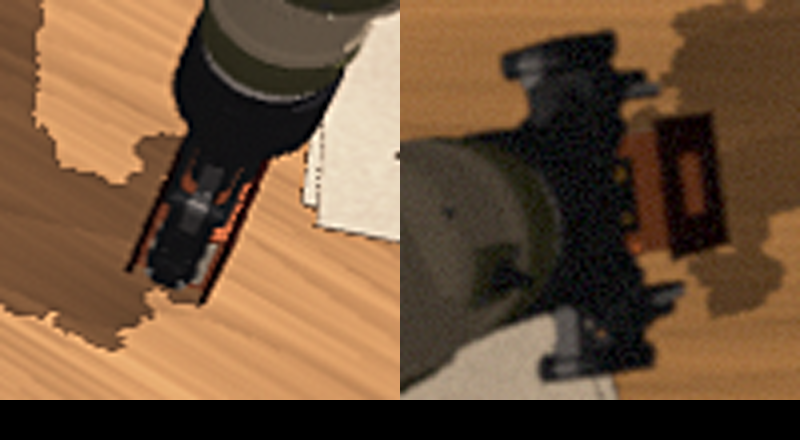

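In the scene crop the finger sits centred between the flanges (flanges at about x = 140 and 229, finger at about 182 once the offset is allowed for). I'll grip and lift.

```bash
python3 -m jog '[[[0,0,0,0,0.6],[0,0,0,0,0.6],[0,0,0,0,0.6],[0,0,0,0,0.6],[0,0,0,0,0.6]]]'
python3 -m jog '[[[0,0,-1,0,0.6],[0,0,-3,0,0.6],[0,0,-4,0,0.6],[0,0,-4,0,0.6],[0,0,0,0,0.6]]]'
python3 go.py 0.5785 -0.0121 0.13 1.664
```

```text
time_s: 22.42
position: [0.4518, 0.3136, 0.0184]
eef_rot: [3.141, -0.0, 1.713]
wrist_force: [0.2, 0.3, 3.4]
opening: 0.626
gripper_force: 63.5
time_s: 23.05
position: [0.4536, 0.3145, 0.1417]
eef_rot: [3.136, -0.002, 1.713]
wrist_force: [0.2, -1.2, -2.4]
opening: 0.626
gripper_force: 63.7
t 23.05 pos [0.4536 0.3145 0.1417] rpy [ 3.136e+00 -2.000e-03  1.713e+00] F [ 0.2 -1.2 -2.4] op 0.63 gf 63.7
shift cm [-34.1    7.73   1.15] turn(tool z) 0.049
```

```bash
python3 -m jog '[[[-4.85,1.1,0,0,0.6],[-4.85,1.1,0,0,0.6],[-4.85,1.1,0,0,0.6],[-4.85,1.1,0,0,0.6]]]'
python3 -m jog '[[[-4.85,1.1,0,0,0.6],[-4.85,1.1,0,0,0.6],[-4.85,1.1,0,0,0.6],[0,0,0,0.046,0.6],[0,0,0,0,0.6]]]'
python3 -m jog '[[[0,0,0,0,0.6],[0,0,0,0,0.6]]]'
python3 go.py 0.5786 -0.0124 0.1 1.667
```

```text
time_s: 23.55
position: [0.5219, 0.1261, 0.1367]
eef_rot: [-3.139, -0.0, 1.713]
wrist_force: [-0.1, 0.1, -1.9]
opening: 0.627
gripper_force: 63.6
time_s: 24.18
position: [0.5747, -0.0123, 0.1365]
eef_rot: [-3.138, -0.001, 1.666]
wrist_force: [-0.1, 0.2, -3.1]
opening: 0.628
gripper_force: 63.6
time_s: 24.42
position: [0.5755, -0.0109, 0.1379]
eef_rot: [-3.141, -0.0, 1.668]
wrist_force: [0.2, 0.1, -2.4]
opening: 0.623
gripper_force: 63.6
t 24.425 pos [ 0.5755 -0.0109  0.1379] rpy [-3.141 -0.     1.668] F [ 0.2  0.1 -2.4] op 0.62 gf 63.6
shift cm [-0.18  0.3   3.79] turn(tool z) 0.001
```

```bash
python3 -m jog '[[[-0.18,0.3,0,0,0.6],[0,0,2,0,0.6],[0,0,1.7,0,0.6],[0,0,0,0,0.6],[0,0,0,0,0.6]]]'
python3 go.py 0.5786 -0.0124 0.1 1.667
python3 - <<'E'
from h import *
s=robot.read_camera("scene")
B=cv2.resize(s["image"][190:310,250:400],None,fx=5,fy=5,interpolation=cv2.INTER_CUBIC)
cv2.imwrite("pics/c5.png",B[:,:,::-1])
E
```

```text
time_s: 25.05
position: [0.5795, -0.0131, 0.1019]
eef_rot: [3.141, 0.0, 1.667]
wrist_force: [0.3, -0.2, -3.5]
opening: 0.625
gripper_force: 63.6
t 25.05 pos [ 0.5795 -0.0131  0.1019] rpy [3.141 0.    1.667] F [ 0.3 -0.2 -3.5] op 0.62 gf 63.6
shift cm [ 0.08 -0.08  0.19] turn(tool z) 0.0
```

View pics/c5.png

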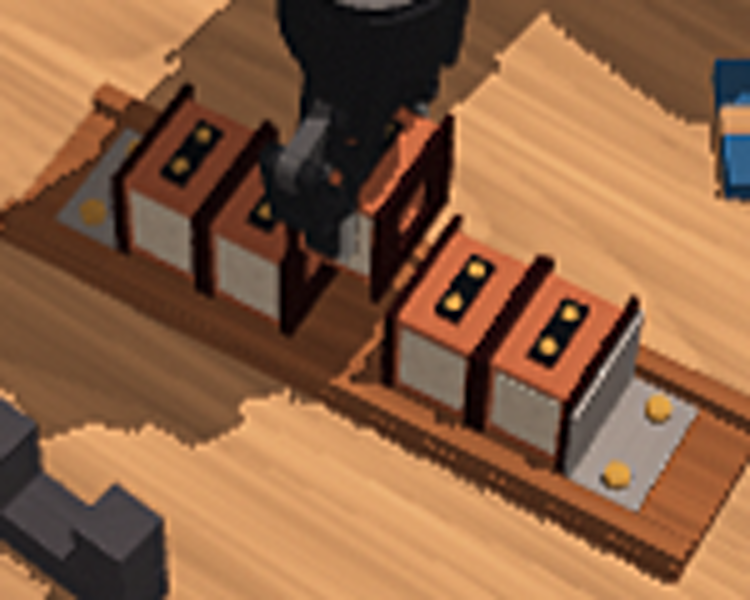

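The coil hangs upright above the gap, with its +y flange corner at about (375,300) over the gap before left_inner at (388,383). I'll lower slowly and watch the force.

```bash
python3 -m jog '[[[0.08,-0.08,0.4,0,0.6],[0,0,0.2,0,0.6],[0,0,0.1,0,0.6],[0,0,0,0,0.6]]]'
python3 go.py 0.5786 -0.0124 0.0304 1.667
```

```text
time_s: 25.6
position: [0.5781, -0.0125, 0.0941]
eef_rot: [-3.141, 0.0, 1.667]
wrist_force: [0.3, -0.1, -2.9]
opening: 0.619
gripper_force: 63.6
t 25.6 pos [ 0.5781 -0.0125  0.0941] rpy [-3.141  0.     1.667] F [ 0.3 -0.1 -2.9] op 0.62 gf 63.6
shift cm [0.01 0.05 6.37] turn(tool z) -0.0
```

```bash
python3 -m jog '[[[0,0,0.1,0,0.6],[0,0,0.1,0,0.6],[0,0,0,0,0.6]]]'
```

```text
time_s: 25.98
position: [0.5781, -0.0125, 0.0921]
eef_rot: [-3.141, 0.0, 1.667]
wrist_force: [1.1, -0.0, -2.8]
opening: 0.628
gripper_force: 63.6
```

```bash
python3 -m jog '[[[0,0,0.1,0,0.6],[0,0,0.1,0,0.6],[0,0,0,0,0.6]]]'
```

```text
time_s: 26.35
position: [0.5781, -0.0125, 0.0901]
eef_rot: [-3.141, 0.0, 1.667]
wrist_force: [-0.5, 0.2, -1.9]
opening: 0.627
gripper_force: 63.6
```

The coil's underside is already 4 mm below the neighbours' tops with no contact, so I'll continue.

```bash
python3 -m jog '[[[0,0,0.2,0,0.6],[0,0,0.2,0,0.6],[0,0,0,0,0.6]]]'
```

```text
time_s: 26.72
position: [0.5779, -0.0125, 0.0859]
eef_rot: [-3.141, 0.0, 1.667]
wrist_force: [-1.1, 0.2, -2.3]
opening: 0.627
gripper_force: 63.6
```

```bash
python3 -m jog '[[[0,0,0.3,0,0.6],[0,0,0.3,0,0.6],[0,0,0,0,0.6]]]'
```

```text
time_s: 27.1
position: [0.5779, -0.0124, 0.0798]
eef_rot: [-3.141, -0.0, 1.667]
wrist_force: [0.2, 0.4, -1.5]
opening: 0.627
gripper_force: 63.6
```

```bash
python3 -m jog '[[[0,0,0.3,0,0.6],[0,0,0.3,0,0.6],[0,0,0,0,0.6]]]'
```

```text
time_s: 27.48
position: [0.5779, -0.0125, 0.0738]
eef_rot: [-3.141, -0.0, 1.667]
wrist_force: [0.0, -0.7, -1.8]
opening: 0.625
gripper_force: 63.6
```

```bash
python3 -m jog '[[[0,0.05,0.4,0,0.6],[0,0,0.5,0,0.6],[0,0,0.5,0,0.6],[0,0,0,0,0.6]]]'
```

```text
time_s: 27.98
position: [0.5781, -0.0124, 0.0595]
eef_rot: [-3.14, -0.0, 1.667]
wrist_force: [-0.1, 0.5, -2.7]
opening: 0.625
gripper_force: 63.6
```

```bash
python3 -m jog '[[[0,0,0.5,0,0.6],[0,0,0.5,0,0.6],[0,0,0.3,0,0.6],[0,0,0,0,0.6]]]'
```

```text
time_s: 28.48
position: [0.5783, -0.0124, 0.0468]
eef_rot: [-3.141, -0.0, 1.667]
wrist_force: [0.6, 0.3, -2.3]
opening: 0.627
gripper_force: 63.6
```

```bash
python3 -m jog '[[[0,0,0.2,0,0.6],[0,0,0.2,0,0.6],[0,0,0.2,0,0.6],[0,0,0,0,0.6]]]'
```

```text
time_s: 28.98
position: [0.5785, -0.0124, 0.041]
eef_rot: [-3.141, 0.0, 1.667]
wrist_force: [-0.2, 0.5, -3.0]
opening: 0.625
gripper_force: 63.6
```

```bash
python3 -m jog '[[[0,0,0.15,0,0.6],[0,0,0.15,0,0.6],[0,0,0,0,0.6]]]'
```

```text
time_s: 29.35
position: [0.5785, -0.0124, 0.038]
eef_rot: [-3.141, 0.0, 1.667]
wrist_force: [0.0, -0.5, -2.0]
opening: 0.626
gripper_force: 63.6
```

```bash
python3 -m jog '[[[0,0,0.2,0,0.6],[0,0,0.2,0,0.6],[0,0,0.1,0,0.6],[0,0,0,0,0.6]]]'
```

```text
time_s: 29.85
position: [0.5785, -0.0124, 0.033]
eef_rot: [-3.141, 0.0, 1.667]
wrist_force: [0.1, -0.2, -2.1]
opening: 0.624
gripper_force: 63.6
```

Past the rails without contact. Now the last 2–3 mm until the floor is felt.

```bash
python3 -m jog '[[[0,0,0.1,0,0.6],[0,0,0.1,0,0.6],[0,0,0,0,0.6]]]'
```

```text
time_s: 30.22
position: [0.5786, -0.0124, 0.0311]
eef_rot: [-3.141, 0.0, 1.667]
wrist_force: [-0.0, -0.1, -2.5]
opening: 0.628
gripper_force: 63.6
```

```bash
python3 -m jog '[[[0,0,0.05,0,0.6],[0,0,0.05,0,0.6],[0,0,0,0,0.6]]]'
```

```text
time_s: 30.6
position: [0.5787, -0.0125, 0.0304]
eef_rot: [3.141, 0.0, 1.667]
wrist_force: [-1.3, -0.7, 0.8]
opening: 0.625
gripper_force: 64.0
```

Floor felt at z = 0.0304: the force went from -2.5 N to +0.8 N, exactly where expected. I'll release, rise and move aside.

```bash
python3 -m jog '[[[0,0,0.03,0,0.6],[0,0,0,0,1],[0,0,0,0,1],[0,0,0,0,1],[0,0,0,0,1]]]'
python3 -m jog '[[[0,0,-1,0,1],[0,0,-3,0,1],[0,0,-4,0,1],[0,0,-4,0,1],[0,0,0,0,1]]]'
python3 -m jog '[[[5,-1.5,0,0,1],[5,-1.5,0,0,1],[5,-1.5,0,0,1],[5,-1.5,0,0,1],[5,-1.5,0,0,1]]]'
python3 -m jog '[[[0,0,0,0,1],[0,0,0,0,1]]]'
python3 - <<'E'
from h import *
np.set_printoptions(precision=4,suppress=True)
t=robot.read_camera("top");s=robot.read_camera("scene")
a=sorted([q for q in screws(t) if 190<q[1]<250 and 255<q[0]<385],key=lambda q:q[0])
w=np.array([atz(t,q,0.073)[:2] for q in a]);c=w.reshape(-1,2,2).mean(1);print(c,np.linalg.norm(np.diff(c,axis=0),axis=1))
c=np.zeros((600,800,3),np.uint8)
c[:312,:800]=cv2.resize(t["image"][185:263,215:415],None,fx=4,fy=4,interpolation=cv2.INTER_CUBIC)
c[315:595,:450]=cv2.resize(s["image"][200:312,240:420],None,fx=2.5,fy=2.5,interpolation=cv2.INTER_CUBIC)
cv2.imwrite("pics/c6.png",c[:,:,::-1])
E
```

```text
time_s: 31.22
position: [0.5787, -0.0125, 0.0298]
eef_rot: [-3.142, 0.0, 1.667]
wrist_force: [-0.5, 0.0, 0.1]
opening: 1.001
gripper_force: 0.0
time_s: 31.85
position: [0.5814, -0.0128, 0.1545]
eef_rot: [3.134, 0.002, 1.667]
wrist_force: [0.9, -0.2, -0.4]
opening: 0.998
gripper_force: 0.0
time_s: 32.48
position: [0.4789, 0.2305, 0.1495]
eef_rot: [-3.141, 0.0, 1.667]
wrist_force: [1.3, 0.5, -0.3]
opening: 1.001
gripper_force: 0.0
time_s: 32.72
position: [0.4798, 0.2291, 0.1495]
eef_rot: [-3.141, 0.001, 1.668]
wrist_force: [0.3, -0.6, 0.5]
opening: 1.002
gripper_force: 0.0
[[ 0.5752  0.0353]
 [ 0.5798 -0.0123]
 [ 0.5845 -0.0595]
 [ 0.5874 -0.1054]] [0.0478 0.0475 0.0459]
```

View pics/c6.png

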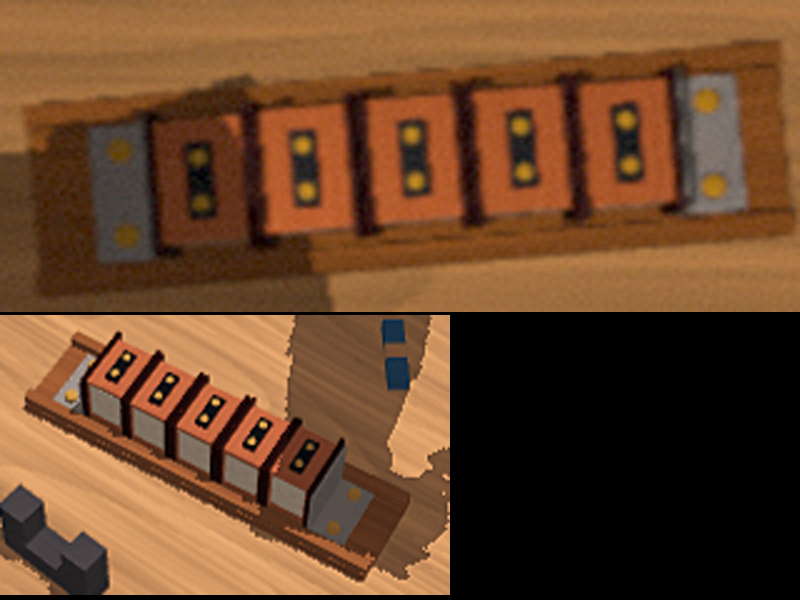

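All five coils stand in line, upright and evenly spaced (47.8 and 47.5 mm beside the middle coil at about (412,157)), and the gripper is clear. I'm handing in.

```bash
python3 -c "
from cell import robot
print(robot.finish_job())"
```

```text
the job is handed in; nothing more can be done
None
```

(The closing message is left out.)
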